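# Push the pots onto their cooking rings

## Task

Get the hob ready for cooking: with the fingers against their side walls, push the large pot along the glass onto the large ring and the small pot onto the small ring, so that each stands fully inside the line of its ring. Only push them: they must stay flat on the glass, do not lift or tip them or touch the knobs of their lids, and leave everything else where it stands.

Things in the scene. Friction and masses are not known exactly. Their poses are not given: they have to be found in the camera images.
- large_pot: the large pot: plain steel, no side handles, straight round wall 150 mm dia and 60 mm high, with a closed lid that rises to 69 mm and a knob on top (total height 89 mm). About 0.85 kg. Origin: centre of its underside, z up. It stands on the glass and slides under a push of some 3 to 9 N low on the wall.
- small_pot: the small pot: the same make, round wall 100 mm dia and 55 mm high, lid to 64 mm, knob to 84 mm. About 0.5 kg. Origin: centre of its underside, z up. Slides under some 2 to 6 N.
- large_ring: the large cooking zone: a thin pale ring printed on the black glass, 192 mm outer and 184 mm inner diameter, a small cross at its centre. Flat, nothing to catch on. Origin: its centre, on the glass. It may be the left or the right one.
- small_ring: the small cooking zone: the same, 138 mm outer and 130 mm inner diameter. Origin: its centre, on the glass.
- hob: the black glass hob, 480 (its x) x 720 (its y) x 6 mm, fixed on the worktop; its glass surface is 6 mm above the worktop. Origin: centre of its underside. The rings lie on its half nearer the robot, the pots start on its far half, one to the left and one to the right. Either pot may start behind its own ring or behind the other's.
- large_pot_knob: black knob on the large pot's lid, 28 mm dia, its foot 69 and its top 89 mm above the glass; origin at its foot, on the pot's axis
- small_pot_knob: black knob on the small pot's lid, 28 mm dia, its foot 64 and its top 84 mm above the glass; origin at its foot, on the pot's axis
- pepper_mill: dark wooden pepper mill, 48 dia x 122, standing on the far part of the hob, roughly midway between the two pots (sizes in mm); origin: centre of its underside. To be left alone.
- spoon_rest: white round dish (84 dia) with a small wooden spoon, 22 high in all, on the near part of the hob, between the two rings (sizes in mm); origin: centre of its underside. To be left alone.
- kettle: steel kettle, 160 dia, 213 high, on the worktop right of the hob (sizes in mm); origin: centre of its underside. To be left alone.
- mug: white mug, 82 dia x 95, on the worktop right of the hob (sizes in mm); origin: centre of its underside. To be left alone.
- oil_bottle: green oil bottle, 64 dia x 230, on the worktop left of the hob (sizes in mm); origin: centre of its underside. To be left alone.
- pasta_jar: glass jar with wooden lid, 100 dia x 160, on the worktop left of the hob (sizes in mm); origin: centre of its underside. To be left alone.
Things that resemble listed ones, but are neither listed nor needed, are in the scene too. What is shaped like the small_pot but green or purple is not meant. What is shaped like the large_pot but pink is not meant.

How it is judged:
By the outcome, as a careful person would: the job done as asked, in the order asked, and still so for the second after the job is handed in, with the robot touching nothing.
It also fails if it takes over 61 s, if anything falls off the work surface, if the arm or the gripper's body presses on something with over 40 N, if the wrist force passes 120 N, or if a joint passes its speed limit or range.

## Robot

A 6-joint arm with a two-finger parallel gripper is mounted at the origin on the work surface. World frame = base frame: x ahead of the robot, y to its left, z up, the work surface at z = 0. Lengths are in m, angles in rad, forces in N, time in s.
With the tool pointing down it reaches from about 0.25 to 0.725 m from the base axis. Payload 4 kg.
Tool frame: the origin (TCP) lies midway between the tips of the shut fingers; the grasp point (between the pads) lies 19 mm behind it (bot.grip_depth is the distance from the TCP to the grasp point, in m); z points along the fingers, y is the line along which they close (so a half turn about z gives the same grasp; the last joint's range is limited). The gripper opens to 85 mm and grips with 20 to 120 N. Pads are 22 mm wide; open, the fingers measure 114 mm over their backs; the gripper's body (76 mm by 85 mm) begins 54 mm behind the grasp point. The pads swing forward as they close: fully open they stand 13 mm farther back than shut.
Start: joints at [-1.338, 0.241, 0.005, 1.335, 0, 1.571], TCP at [0.115, -0.487, 0.231] pointing down, gripper open.
Joint ranges: [-2.72, 2.72], [-1.05, 1.87], [-1.09, 1.28], [-1.99, 2.15], [-1.42, 1.44], [-3.14, 3.14]. Speed limits (rad/s): [2.79, 2.79, 3.14, 3.14, 3.14, 3.14].

## Interface

Orientations are given as a unit quaternion [x, y, z, w].
In Python, from workcell import bot gives the robot as it stands.
- The arm moves only by the shell command python3 -m creep 'ROWS'. ROWS is JSON, one flat list of numbers, 5 for each row, row after row: the shift along the world's x, y, z in m, then the turn about the world's z in rad, then the finger opening in m, from 0 to 0.0854. In form: [x, y, z, twist, claw, x, y, z, twist, claw, ...]. A call has 1 to 10 rows; each row is the pose to reach, as a shift and turn from the pose commanded when the call began; what a row does not reach only later rows make up. A row lasts 1/12 s, in which the tool goes at most 41.7 mm and 7.16 degrees, less where a joint would pass 70% of its speed; a pose out of reach is approached as far as the arm can. A call with a gripper value outside its range is refused whole. The fingers move at their own pace and stop on an object; the grip force is fixed at half the most. Time passes only in rows, so rows that repeat a pose let the fingers close. It gives the time, the measured TCP pose, the force, the opening and the grip force at its end, in the units of the state.
- bot.get_obs(): the state, without advancing time (a new reading comes with each control period).
- bot.camera(name): name is "scene" or "top" or "wrist"; returns a dict with "pixels" (400x640x3 uint8, red, green, blue), "camera_matrix" (3x3 intrinsics, pixels), "extrinsics" (4x4, takes a point from world to camera coordinates); the wrist camera has in their place "T_tool_cam" (4x4, takes a point from camera to tool coordinates, whose origin is the TCP and whose axes are the flange's). Camera axes: x right, y down, z forward; pixel columns grow to the right and rows downward; lengths in m; the calibration is good to about 2 mm. A picture is of the moment at which its call begins: read the wrist's pose just before it. There is no depth.
- bot.job_done(): hands the job in; it is judged then, once.
Trained networks look in the newest picture that a camera, given by its name, has taken for a name from the list of things; names that differ only in an ending like _2 or _b are one class to them, and where a whole thing is asked for, a point or a joint stands for the part that bears it (a point fixed in the world has none). Each returns a list of dicts, best first, with "score" (0 to 1); they miss things now and then, are a little off and sometimes report something else, mostly with a low value. They report only what shows in the picture. A call takes as long as a camera call. They do not tell look-alikes from the thing itself.
- bot.look_for(camera, thing): "centre" ([column, row] as shares, 0 to 1, of the picture: columns of its width, rows of its height, amid what is visible of it).
- bot.place_of(camera, thing): "centre" ([column, row] as shares, 0 to 1, of the picture: columns of its width, rows of its height: a listed point, or the origin of a listed thing).
The state is a dict: "clock": time; "joint_pos": joint angles; "joint_vel": joint speeds; "tau": joint torques, N m; "eef_pos": TCP position; "tool_rot": TCP orientation; "ft_force": force on the tool from outside, world axes, zero at the start; "ft_torque": the same for the moment, N m; "grip_width": finger opening in m; "grasp_force": force on a finger pad.
Only numpy, scipy, OpenCV 4.12 (cv2) and the standard library are available. Lean on these libraries where they do the work, as an engineer would, in place of code of your own. Each camera call takes 0.05 s, during which the arm holds its last target. There are 200 camera calls.

## Working session

There is one attempt and no reset: what is moved stays moved. The work goes in short steps, Python scripts to look and compute and a shell command to move; the robot and the scene stay as the last step left them, time stands still between calls to the robot, and variables do not carry over. Pictures are saved under pics/ and viewed, at most 10 in all, crops included, and the job is handed in when it is done.

```bash
mkdir -p pics; cat > h.py <<'E'
import numpy as np, cv2
from workcell import bot
def snap(cam,fn=None):
    c=bot.camera(cam)
    if fn: cv2.imwrite('pics/'+fn,cv2.cvtColor(c['pixels'],cv2.COLOR_RGB2BGR))
    return c
def ray(c,px,z):
    K=np.array(c['camera_matrix']);E=np.array(c['extrinsics']);R=E[:3,:3];t=E[:3,3]
    o=-R.T@t; d=R.T@np.linalg.solve(K,[px[0],px[1],1.]); return o+d*(z-o[2])/d[2]
def proj(c,p):
    K=np.array(c['camera_matrix']);E=np.array(c['extrinsics']);q=K@(E[:3,:3]@np.array(p)+E[:3,3]);return q[:2]/q[2]
E
python3 - <<'E'
from h import *
for cam in ('top','scene'):
    c=snap(cam,cam+'1.png')
    for n,z in [('large_pot',.006),('small_pot',.006),('large_pot_knob',.075),('small_pot_knob',.070),('large_ring',.006),('small_ring',.006),('pepper_mill',.006),('spoon_rest',.006),('hob',0)]:
        for r in bot.place_of(cam,n)[:4]:
            px=np.array(r['centre'])*[640,400]
            print(cam,n,round(r['score'],2),px.round(1),ray(c,px,z).round(4)[:2])
o=bot.get_obs();print(o['clock'],o['eef_pos'],o['tool_rot'])
E
```

```text
top large_pot 0.6 [436.6 272.9] [ 0.179  -0.3634]
top large_pot 0.55 [374.3 150. ] [ 0.6397 -0.1511]
top large_pot 0.53 [374.  145.5] [ 0.657  -0.1506]
top large_pot 0.52 [205.2 165.4] [0.5934 0.4881]
top small_pot 0.95 [287.2 149.7] [0.6478 0.1778]
top small_pot 0.79 [265.3 267.2] [0.2096 0.2596]
top small_pot 0.77 [209.7 225.8] [0.3648 0.4664]
top large_pot_knob 0.52 [438.1 273.9] [ 0.178  -0.3537]
top large_pot_knob 0.4 [374.3 144.6] [ 0.643  -0.1458]
top small_pot_knob 0.71 [371.4 149.1] [ 0.6279 -0.1353]
top small_pot_knob 0.64 [204.8 223.9] [0.3671 0.4659]
top small_pot_knob 0.58 [262. 268.] [0.2081 0.2606]
top small_pot_knob 0.56 [284.9 143.3] [0.6559 0.1787]
top large_ring 0.81 [370.9 195.2] [ 0.4679 -0.1334]
top small_ring 0.56 [289.2 199.4] [0.4579 0.1709]
top pepper_mill 0.63 [331.1 122.9] [0.7486 0.01  ]
top spoon_rest 0.94 [334.1 213. ] [0.404  0.0046]
top hob 0.93 [332.7 173.8] [0.5528 0.0074]
scene large_pot 0.69 [345.2 130.6] [ 0.1748 -0.3494]
scene large_pot 0.66 [260.2 215.5] [ 0.6455 -0.1466]
scene small_pot 0.92 [459.3 316.1] [0.3767 0.4673]
scene small_pot 0.67 [309.  286.9] [0.661  0.1665]
scene small_pot 0.59 [446.9 244.1] [0.234  0.2661]
scene large_pot_knob 0.61 [341.3 115.4] [ 0.1876 -0.3593]
scene large_pot_knob 0.41 [258.8 203.2] [ 0.6495 -0.1346]
scene small_pot_knob 0.7 [313.5 191.1] [ 0.4802 -0.0906]
scene small_pot_knob 0.62 [267.4 136.8] [ 0.4697 -0.4059]
scene small_pot_knob 0.58 [448.9 232.7] [0.2449 0.2702]
scene small_pot_knob 0.56 [315.6 272.8] [0.6439 0.1756]
scene large_ring 0.75 [312.1 191.8] [ 0.4521 -0.1449]
scene small_ring 0.79 [370.6 259. ] [0.4588 0.184 ]
scene pepper_mill 0.84 [253.6 264.9] [0.754  0.0133]
scene spoon_rest 0.71 [349.4 215.3] [0.4104 0.0088]
scene hob 0.68 [313.9 233.3] [0.5413 0.005 ]
1.0 [ 0.11534334 -0.48651644  0.2313219 ] [ 9.93233350e-01  1.16135751e-01 -1.40193231e-05  8.41019679e-06]
```

View pics/top1.png

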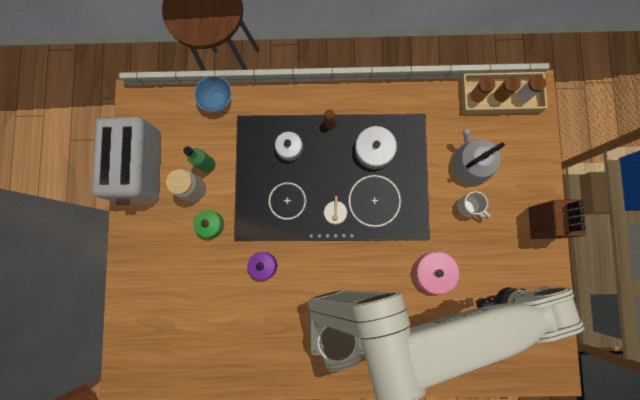

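View pics/scene1.png

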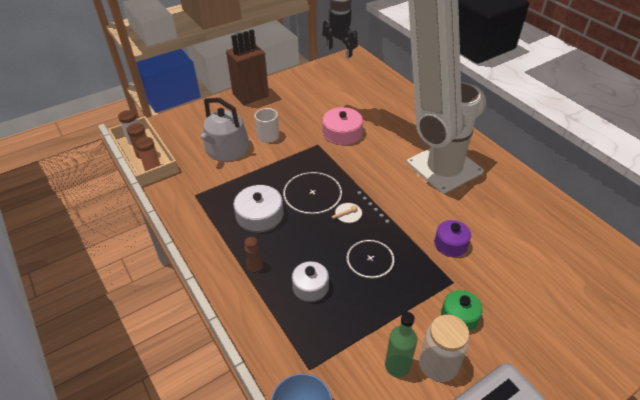

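Candidates for the pots in the top picture are the steel large pot (376,147), the pink one (437,273), the steel small pot (289,146), the green one (208,224) and the purple one (262,267). The two plain steel ones on the far half of the glass fit the description. Each stands behind its own ring: the large ring at (375,201) and the small ring at (287,201). Next I'll measure precisely and confirm with a crop.

```bash
cat >> h.py <<'E'
from scipy.optimize import minimize, least_squares
T=np.linspace(0,2*np.pi,73)[:-1]
def circ(x,y,r,z): return np.c_[x+r*np.cos(T),y+r*np.sin(T),np.full(72,z)]
def pp(c,P): return np.array([proj(c,p) for p in P])
S=4
def ring(c,x,y,r):
    g=cv2.GaussianBlur(cv2.cvtColor(c['pixels'],cv2.COLOR_RGB2GRAY),(0,0),1).astype(np.float32)
    def f(v):
        q=pp(c,circ(v[0],v[1],r,.006)).astype(np.float32); return -cv2.remap(g,q[:,:1].copy(),q[:,1:].copy(),cv2.INTER_LINEAR).mean()
    gr=[(f((x+a,y+b)),x+a,y+b) for a in np.arange(-.02,.021,.005) for b in np.arange(-.02,.021,.005)]
    return minimize(f,min(gr)[1:],method='Nelder-Mead',options=dict(initial_simplex=np.array(min(gr)[1:])+[[0,0],[.003,0],[0,.003]])).x
def pot(c,x,y,big):
    # outline search: maximise mean inside/outside brightness step along the model silhouette
    r,h,l=(.075,.06,.069) if big else (.05,.055,.064)
    g=cv2.GaussianBlur(cv2.cvtColor(c['pixels'],cv2.COLOR_RGB2GRAY),(0,0),.8).astype(np.float32)
    def f(v):
        q=np.r_[pp(c,circ(v[0],v[1],r,.006)),pp(c,circ(v[0],v[1],r,.006+h))].astype(np.float32)
        H=cv2.convexHull(q)[:,0]; n=len(H); 
        H=np.concatenate([np.linspace(H[i],H[(i+1)%n],max(2,int(np.hypot(*(H[(i+1)%n]-H[i]))*2)),endpoint=False) for i in range(n)])
        m=H.mean(0); d=H-m; d/=np.linalg.norm(d,axis=1)[:,None]
        s=lambda k:cv2.remap(g,(H+k*d)[:,:1].astype(np.float32),(H+k*d)[:,1:].astype(np.float32),cv2.INTER_LINEAR).mean()
        return s(1.5)-s(-1.5)
    gr=[(f((x+a,y+b)),x+a,y+b) for a in np.arange(-.025,.026,.005) for b in np.arange(-.025,.026,.005)]
    return minimize(f,min(gr)[1:],method='Nelder-Mead',options=dict(initial_simplex=np.array(min(gr)[1:])+[[0,0],[.003,0],[0,.003]])).x
E
python3 - <<'E'
from h import *
for cam in ('top','scene'):
    c=snap(cam); im=cv2.cvtColor(c['pixels'],cv2.COLOR_RGB2BGR)
    o=[(0,0),(0,0)]
    R=[(ring(c,.46,-.138,.094),.094,0),(ring(c,.458,.177,.067),.067,0),(pot(c,.645,-.148,1),.075,.06),(pot(c,.655,.17,0),.05,.055)]
    print(cam,[r[0].round(4).tolist() for r in R])
    x0,y0,w,h,k=(225,100,210,150,3.5) if cam=='top' else (190,140,260,220,2.7)
    b=cv2.resize(im[y0:y0+h,x0:x0+w],None,fx=k,fy=k,interpolation=cv2.INTER_CUBIC)
    for p,r,hh in R:
        for z in {.006,.006+hh}:
            q=(pp(c,circ(*p,r,z))-[x0,y0]+.5)*k
            cv2.polylines(b,[q.astype(int)],True,(0,0,255) if z==.006 else (0,255,0),1)
    cv2.imwrite(f'pics/{cam}2.png',b)
E
```

```text
top [[0.4489, -0.1455], [0.4546, 0.1798], [0.6433, -0.1523], [0.6565, 0.1694]]
scene [[0.4514, -0.146], [0.4575, 0.1792], [0.646, -0.1529], [0.658, 0.1683]]
```

View pics/top2.png

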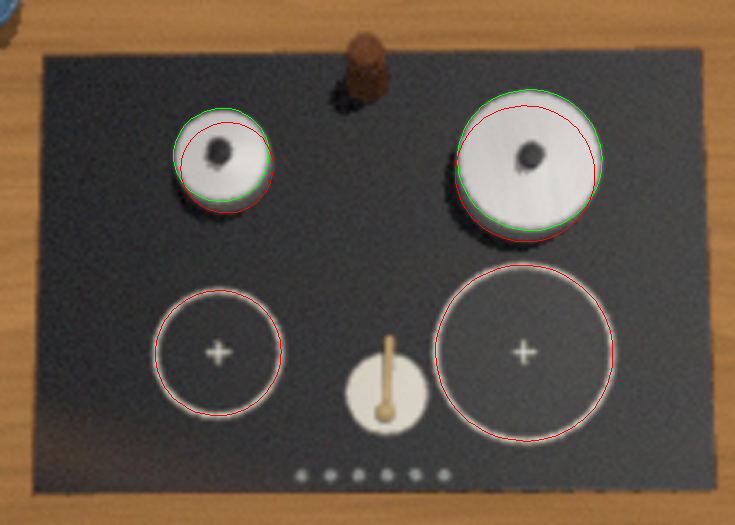

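View pics/scene2.png

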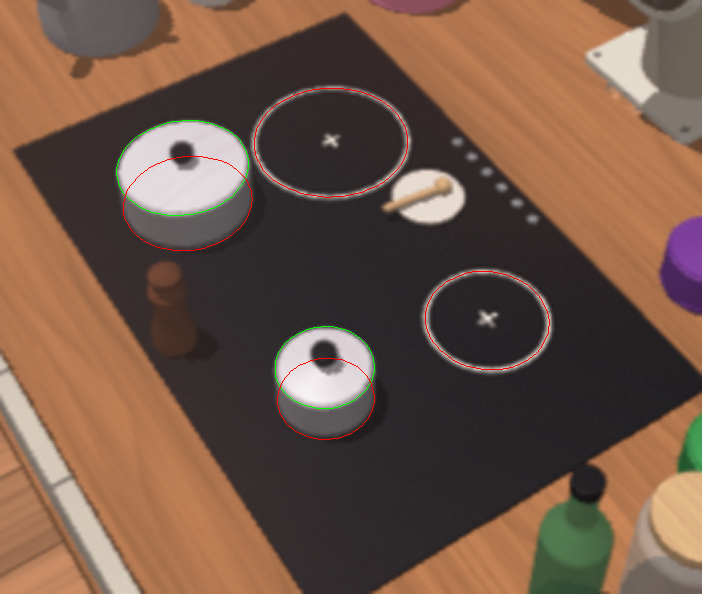

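Both fits lie on the outlines (lid rims green, feet red), and the crop confirms the plain steel pots. Positions in m:

| Thing | x | y |
|---|---|---|
| Large pot | 0.6445 | -0.1525 |
| Large ring | 0.450 | -0.146 |
| Small pot | 0.657 | 0.169 |
| Small ring | 0.456 | 0.1795 |

Reaching directly behind the pots is too far, so I'll push obliquely from the inner rear first, then from the outer rear.

```bash
python3 -m creep '[0.3,0.2,0,0.55,0.08,0.3,0.2,0,0.55,0.08,0.3,0.2,0,0.55,0.08,0.3,0.2,0,0.55,0.08,0.3,0.2,0,0.55,0.08,0.3,0.2,0,0.55,0.08,0.3,0.2,0,0.55,0.08,0.3,0.2,0,0.55,0.08,0.3,0.2,0,0.55,0.08,0.3,0.2,0,0.55,0.08]'
python3 -m creep '[0.293,0.198,-0.05,0,0.08,0.293,0.198,-0.05,0,0.08,0.293,0.198,-0.05,0,0.08,0.293,0.198,-0.05,0,0.08,0.293,0.198,-0.05,0,0.08,0.293,0.198,-0.05,0,0.08,0.293,0.198,-0.05,0,0.08,0.293,0.198,-0.05,0,0.08,0.293,0.198,-0.05,0,0.08,0.293,0.198,-0.05,0,0.08]'
```

```text
clock: 1.93
eef_pos: [0.4194, -0.2836, 0.2311]
tool_rot: [0.923, 0.385, 0.001, -0.0]
ft_force: [-0.0, -0.5, 0.3]
grip_width: 0.0801
grasp_force: 0.0
clock: 2.77
eef_pos: [0.7107, -0.0848, 0.1776]
tool_rot: [0.923, 0.384, -0.001, -0.001]
ft_force: [-1.3, 0.3, -1.1]
grip_width: 0.0799
grasp_force: 0.0
```

```bash
python3 -m creep '[0,0,-0.04,0,0.08,0,0,-0.08,0,0.08,0,0,-0.11,0,0.08,0,0,-0.13,0,0.08,0,0,-0.145,0,0.08,0,0,-0.155,0,0.08,0,0,-0.161,0,0.08,0,0,-0.161,0,0.08]'
python3 - <<'E'
from h import *
c=snap('wrist','w1.png'); o=bot.get_obs(); print(o['eef_pos'],o['joint_pos'])
E
```

```text
clock: 3.43
eef_pos: [0.7073, -0.0892, 0.0192]
tool_rot: [0.925, 0.381, -0.001, -0.0]
ft_force: [0.1, 0.3, -1.2]
grip_width: 0.0801
grasp_force: 0.0
[ 0.70817272 -0.0891361   0.02059041] [-1.25153541e-01  8.04265221e-01  3.70109326e-01  1.13670777e+00
 -1.31123866e-04  2.23429742e+00]
```

View pics/w1.png

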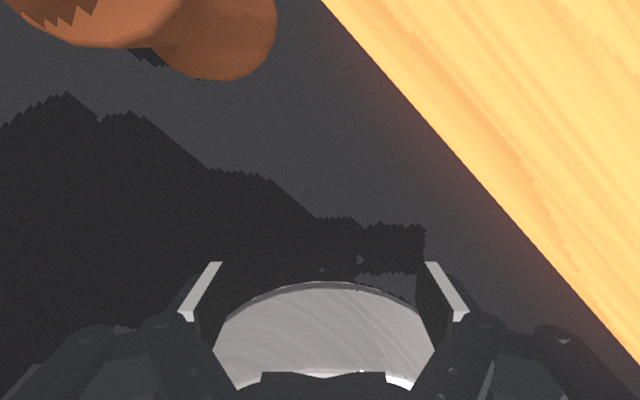

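The wrist view shows the lid of the large pot centred between the two fingers (220–435, 290–385). The mill, upper left at (225,50), is clear. Pushing obliquely now.

```bash
python3 -m creep '[-0.007,-0.007,0,0,0.08,-0.014,-0.014,0,0,0.08,-0.021,-0.021,0,0,0.08,-0.028,-0.028,0,0,0.08,-0.035,-0.035,0,0,0.08,-0.042,-0.042,0,0,0.08,-0.049,-0.049,0,0,0.08,-0.056,-0.056,0,0,0.08,-0.063,-0.063,0,0,0.08,-0.07,-0.07,0,0,0.08]'
python3 - <<'E'
from h import *
for cam in ('top','scene'):
    c=snap(cam); 
    print(pot(c,.59,-.205,1))
E
```

```text
clock: 4.32
eef_pos: [0.6395, -0.1584, 0.0221]
tool_rot: [0.924, 0.382, 0.003, 0.0]
ft_force: [3.8, 4.6, 0.3]
grip_width: 0.0796
grasp_force: 2.9
[ 0.58571687 -0.20894186]
[ 0.58564026 -0.21463128]
```

```bash
python3 -m creep '[0.01,0.01,0,0,0.08,0.018,0.018,0.03,0,0.08,0.018,0.018,0.065,0,0.08,0.018,0.018,0.1,0.1,0.08,0.034,-0.02,0.11,0.22,0.08,0.034,-0.05,0.11,0.34,0.08,0.034,-0.08,0.11,0.46,0.08,0.034,-0.0945,0.11,0.58,0.08,0.034,-0.0945,0.11,0.7,0.08,0.034,-0.0945,0.11,0.82,0.08]'
python3 -m creep '[0,0,0,0.12,0.08,0,0,0,0.24,0.08,0,0,0,0.36,0.08,0,0,0,0.48,0.08,0,0,0,0.6,0.08,0,0,0,0.72,0.08,0,0,0,0.84,0.08,0,0,0,0.96,0.08,0,0,0,1.086,0.08,0,0,0,1.086,0.08]'
python3 - <<'E'
from h import *
o=bot.get_obs(); print(o['eef_pos'],o['joint_pos'],o['tool_rot'])
for cam in ('top','scene'):
    c=snap(cam); 
    print(pot(c,.586,-.212,1))
E
```

```text
clock: 5.25
eef_pos: [0.6713, -0.2555, 0.1306]
tool_rot: [0.695, 0.719, -0.0, 0.0]
ft_force: [-0.4, 0.3, -0.8]
grip_width: 0.0799
grasp_force: 0.0
clock: 6.08
eef_pos: [0.6718, -0.2535, 0.1308]
tool_rot: [0.224, 0.975, -0.0, -0.0]
ft_force: [-0.2, -0.2, -0.8]
grip_width: 0.0798
grasp_force: 0.0
[ 0.67177759 -0.2535337   0.13079277] [-3.60528052e-01  7.40337800e-01  5.42251204e-01  1.37281250e+00
 -8.31294258e-04  9.08254430e-02] [ 2.23765960e-01  9.74642817e-01 -4.04965437e-04 -1.06797891e-04]
[ 0.58155713 -0.21391384]
[ 0.58431668 -0.2125472 ]
```

```bash
python3 -m creep '[0,0,-0.04,0,0.08,0,0,-0.075,0,0.08,0,0,-0.095,0,0.08,0,0,-0.105,0,0.08,0,0,-0.111,0,0.08,0,0,-0.111,0,0.08]'
python3 -m creep '[-0.0108,0.005,0,0,0.08,-0.0216,0.01,0,0,0.08,-0.0324,0.015,0,0,0.08,-0.0432,0.021,0,0,0.08,-0.054,0.0265,0,0,0.08,-0.0648,0.032,0,0,0.08,-0.0756,0.0375,0,0,0.08,-0.0864,0.043,0,0,0.08,-0.0972,0.0485,0,0,0.08,-0.108,0.054,0,0,0.08]'
python3 - <<'E'
from h import *
o=bot.get_obs(); print(o['eef_pos'])
for cam in ('top','scene'):
    c=snap(cam,cam+'3.png'); 
    print(pot(c,.49,-.167,1))
    for r in bot.place_of(cam,'large_pot_knob')[:3]: print(r['score'],ray(c,np.array(r['centre'])*[640,400],.075))
E
```

```text
clock: 6.68
eef_pos: [0.672, -0.253, 0.0185]
tool_rot: [0.225, 0.974, 0.0, -0.001]
ft_force: [-0.6, -0.3, 0.3]
grip_width: 0.0799
grasp_force: 0.0
clock: 7.52
eef_pos: [0.5676, -0.2004, 0.0224]
tool_rot: [0.225, 0.974, -0.001, 0.004]
ft_force: [3.1, -0.6, -4.1]
grip_width: 0.08
grasp_force: 2.2
[ 0.56763947 -0.20036932  0.02237056]
[ 0.49735808 -0.16943005]
0.58 [ 0.18786807 -0.35214639  0.075     ]
[ 0.49723267 -0.16695024]
0.4 [ 0.18031883 -0.35503013  0.075     ]
0.38 [ 0.50987281 -0.15298514  0.075     ]
```

```bash
python3 -m creep '[-0.01,0.0047,0,0,0.08,-0.02,0.0094,0,0,0.08,-0.03,0.014,0,0,0.08,-0.039,0.018,0,0,0.08,-0.045,0.021,0,0,0.08,-0.048,0.0225,0,0,0.08]'
python3 - <<'E'
from h import *
o=bot.get_obs(); print(o['eef_pos'])
for cam in ('top','scene'):
    c=snap(cam,cam+'3.png'); 
    print(pot(c,.45,-.146,1))
E
```

```text
clock: 8.22
eef_pos: [0.52, -0.178, 0.0214]
tool_rot: [0.225, 0.974, -0.001, 0.004]
ft_force: [5.7, -1.6, -0.2]
grip_width: 0.08
grasp_force: 3.1
[ 0.51997107 -0.17801048  0.02141227]
[ 0.44763711 -0.14695939]
[ 0.45189079 -0.14623863]
```

```bash
python3 -m creep '[0.009,-0.0044,0,0,0.08,0.027,-0.013,0.005,0,0.08,0.027,-0.013,0.04,0,0.08,0.027,-0.013,0.08,0,0.08,0.027,-0.013,0.12,0,0.08,0.03,-0.01,0.16,-0.05,0.08,0.05,0.025,0.17,-0.12,0.08,0.07,0.06,0.17,-0.2,0.08,0.09,0.095,0.17,-0.28,0.07,0.11,0.13,0.17,-0.333,0.06]'
python3 -m creep '[0.02,0.034,0,0,0.06,0.04,0.068,0,0,0.06,0.06,0.102,0,0,0.06,0.075,0.135,0,0,0.06,0.08,0.1665,0,0,0.06,0.08,0.1665,0,0,0.06]'
python3 - <<'E'
from h import *
o=bot.get_obs(); print(o['eef_pos'],o['joint_pos'],o['tool_rot'])
for cam in ('top','scene'):
    c=snap(cam,cam+'4.png'); 
    print(pot(c,.45,-.146,1),ring(c,.45,-.146,.094),pot(c,.657,.169,0))
E
```

```text
clock: 9.15
eef_pos: [0.6267, -0.0453, 0.1899]
tool_rot: [0.385, 0.923, -0.0, -0.0]
ft_force: [1.0, -0.4, -0.3]
grip_width: 0.0608
grasp_force: 0.0
clock: 9.65
eef_pos: [0.7061, 0.1272, 0.1873]
tool_rot: [0.379, 0.925, 0.001, -0.002]
ft_force: [0.0, 0.2, -0.2]
grip_width: 0.0601
grasp_force: 0.0
[0.70607855 0.12723653 0.18727339] [0.17703713 0.72578011 0.66060424 1.5082184  0.0029576  0.95538867] [ 3.79426989e-01  9.25219588e-01  5.51195379e-04 -1.88953515e-03]
[ 0.4554862  -0.14838342] [ 0.44824075 -0.14519797] [0.62637699 0.17775339]
[ 0.45271713 -0.14639727] [ 0.45124466 -0.14641913] [0.65767572 0.16840497]
```

View pics/scene4.png

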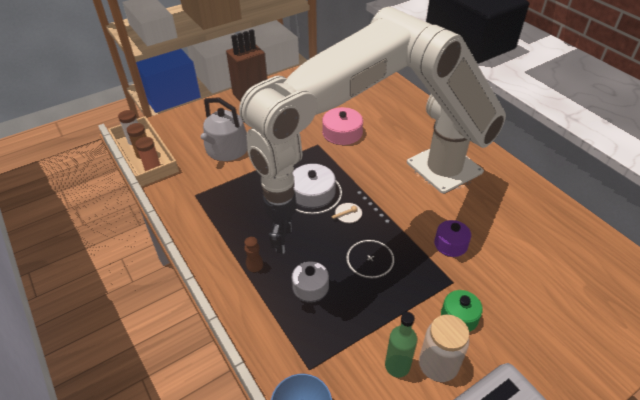

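The scene view shows the large pot inside its ring at (312,185), the gripper at (280,235) behind the small pot (310,282), and everything else in place.

```bash
python3 -m creep '[0,0,-0.035,0,0.06,0,0,-0.07,0,0.06,0,0,-0.105,0,0.06,0,0,-0.13,0,0.06,0,0,-0.148,0,0.06,0,0,-0.157,0,0.06,0,0,-0.161,0,0.06,0,0,-0.161,0,0.06]'
python3 - <<'E'
from h import *
c=snap('wrist','w2.png'); o=bot.get_obs(); print(o['eef_pos'],o['tool_rot'])
E
```

```text
clock: 10.42
eef_pos: [0.706, 0.1187, 0.0279]
tool_rot: [0.384, 0.924, -0.0, -0.001]
ft_force: [0.7, -0.2, 0.4]
grip_width: 0.0601
grasp_force: 0.0
[0.70688816 0.11918821 0.02930771] [3.83373336e-01 9.23593332e-01 2.19445802e-04 4.40994091e-04]
```

View pics/w2.png

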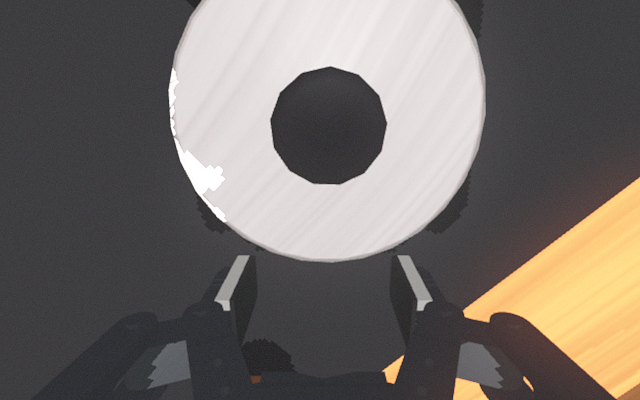

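The wrist view shows the small pot centred ahead of the fingers, with its knob at (330,125) and the pads at (240,285) and (410,285). Pushing now.

```bash
python3 -m creep '[-0.0065,0.0065,0,0,0.06,-0.013,0.013,0,0,0.06,-0.0195,0.0195,0,0,0.06,-0.026,0.026,0,0,0.06,-0.0325,0.0325,0,0,0.06,-0.039,0.039,0,0,0.06,-0.0455,0.0455,0,0,0.06,-0.052,0.052,0,0,0.06,-0.0585,0.0585,0,0,0.06,-0.065,0.065,0,0,0.06]'
python3 - <<'E'
from h import *
o=bot.get_obs(); print(o['eef_pos'])
for cam in ('top','scene'):
    c=snap(cam,cam+'5.png'); 
    print(pot(c,.605,.219,0))
E
```

```text
clock: 11.3
eef_pos: [0.6425, 0.1854, 0.0302]
tool_rot: [0.383, 0.924, 0.001, 0.002]
ft_force: [4.1, -4.1, 3.4]
grip_width: 0.0602
grasp_force: 2.8
[0.64246102 0.18543281 0.03022219]
[0.58083225 0.23467946]
[0.60517968 0.22325947]
```

```bash
python3 -m creep '[0.008,-0.008,0,0,0.06,0.016,-0.016,0.01,0,0.06,0.016,-0.016,0.05,0,0.06,0.016,-0.016,0.09,0.1,0.06,0.034,0.01,0.1,0.22,0.06,0.034,0.035,0.1,0.34,0.06,0.034,0.057,0.1,0.46,0.06,0.034,0.057,0.1,0.58,0.06,0.034,0.057,0.1,0.7,0.06,0.034,0.057,0.1,0.82,0.06]'
python3 -m creep '[0,0,0,0.12,0.06,0,0,0,0.243,0.06,0,0,0,0.243,0.06]'
python3 - <<'E'
from h import *
o=bot.get_obs(); print(o['eef_pos'],o['tool_rot'])
for cam in ('top','scene'):
    c=snap(cam,cam+'6.png'); 
    print(pot(c,.6055,.222,0))
E
```

```text
clock: 12.23
eef_pos: [0.6746, 0.2423, 0.1269]
tool_rot: [-0.021, 1.0, -0.0, -0.002]
ft_force: [-0.6, -0.5, -0.2]
grip_width: 0.0599
grasp_force: 0.0
clock: 12.48
eef_pos: [0.6748, 0.2416, 0.1271]
tool_rot: [-0.139, 0.99, 0.0, -0.001]
ft_force: [1.0, 0.3, -0.2]
grip_width: 0.0601
grasp_force: 0.0
[0.67482047 0.24155785 0.12711448] [-1.39072806e-01  9.90281151e-01  1.18881761e-04 -1.40790529e-03]
[0.60750604 0.22559652]
[0.60519452 0.22155257]
```

Pot at about (0.6055, 0.222), as expected. Descending and pushing to the ring.

```bash
python3 -m creep '[0,0,-0.035,0,0.06,0,0,-0.065,0,0.06,0,0,-0.085,0,0.06,0,0,-0.094,0,0.06,0,0,-0.098,0,0.06,0,0,-0.098,0,0.06]'
python3 -m creep '[-0.0115,-0.0033,0,0,0.06,-0.023,-0.0066,0,0,0.06,-0.0345,-0.01,0,0,0.06,-0.046,-0.013,0,0,0.06,-0.0575,-0.0163,0,0,0.06,-0.069,-0.0196,0,0,0.06,-0.0805,-0.023,0,0,0.06,-0.092,-0.026,0,0,0.06,-0.1035,-0.0294,0,0,0.06,-0.115,-0.0327,0,0,0.06]'
python3 - <<'E'
from h import *
o=bot.get_obs(); print(o['eef_pos'])
for cam in ('top','scene'):
    c=snap(cam,cam+'7.png'); 
    print(pot(c,.51,.195,0))
E
```

```text
clock: 13.08
eef_pos: [0.675, 0.2418, 0.0295]
tool_rot: [-0.138, 0.99, -0.0, -0.001]
ft_force: [-0.4, 0.2, 0.2]
grip_width: 0.0601
grasp_force: 0.0
clock: 13.92
eef_pos: [0.5629, 0.2102, 0.0332]
tool_rot: [-0.138, 0.99, 0.001, 0.003]
ft_force: [1.1, 0.9, -1.3]
grip_width: 0.0598
grasp_force: 1.3
[0.56286075 0.21019705 0.03319284]
[0.52059253 0.20199095]
[0.50990509 0.19481689]
```

```bash
python3 -m creep '[-0.0105,-0.0031,0,0,0.06,-0.021,-0.0062,0,0,0.06,-0.0315,-0.0093,0,0,0.06,-0.042,-0.0124,0,0,0.06,-0.05,-0.0146,0,0,0.06,-0.054,-0.0158,0,0,0.06]'
python3 - <<'E'
from h import *
o=bot.get_obs(); print(o['eef_pos'])
for cam in ('top','scene'):
    c=snap(cam); print(pot(c,.457,.18,0))
E
python3 -m creep '[0.01,0.003,0,0,0.06,0.03,0.0085,0.005,0,0.06,0.03,0.0085,0.04,0,0.06,0.03,0.0085,0.08,0,0.06,0.03,0.0085,0.12,0,0.06,0.03,0.0085,0.16,0,0.06,0.03,0.0085,0.2,0,0.06,0.03,0.0085,0.24,0,0.06,0.02,0.0085,0.25,0,0.06,0.02,0.0085,0.25,0,0.06]'
```

```text
clock: 14.52
eef_pos: [0.5092, 0.1946, 0.0327]
tool_rot: [-0.138, 0.99, 0.001, 0.003]
ft_force: [4.6, 1.6, 3.4]
grip_width: 0.0596
grasp_force: 2.6
[0.50922275 0.19456822 0.03266836]
[0.4587916 0.1551993]
[0.45867903 0.1791772 ]
clock: 15.45
eef_pos: [0.5267, 0.2025, 0.2844]
tool_rot: [-0.138, 0.99, 0.001, 0.003]
ft_force: [-1.0, 0.3, 0.3]
grip_width: 0.0601
grasp_force: 0.0
```

```bash
python3 -m creep '[-0.02,-0.036,0,0,0.06,-0.04,-0.072,0,0,0.06,-0.06,-0.108,0,0,0.06,-0.08,-0.144,0,0,0.06,-0.1,-0.18,0,0,0.06,-0.12,-0.216,0,0,0.06,-0.14,-0.252,0,0,0.06,-0.16,-0.288,0,0,0.06,-0.18,-0.324,0,0,0.06,-0.2,-0.36,0,0,0.06]'
python3 -m creep '[-0.02,-0.036,0,0,0.06,-0.04,-0.072,0,0,0.06,-0.06,-0.108,0,0,0.06,-0.08,-0.144,0,0,0.06,-0.1,-0.18,0,0,0.06,-0.12,-0.216,0,0,0.06,-0.12,-0.216,0,0,0.06,-0.12,-0.216,0,0,0.06]'
python3 - <<'E'
from h import *
for cam in ('top','scene'):
    c=snap(cam); im=cv2.cvtColor(c['pixels'],cv2.COLOR_RGB2BGR)
    R=[(ring(c,.45,-.146,.094),.094,0),(ring(c,.456,.179,.067),.067,0),(pot(c,.45,-.146,1),.075,.06),(pot(c,.458,.179,0),.05,.055)]
    print(cam,[r[0].round(4).tolist() for r in R])
    x0,y0,w,h,k=(225,100,210,150,3.5) if cam=='top' else (190,140,260,220,2.7)
    b=cv2.resize(im[y0:y0+h,x0:x0+w],None,fx=k,fy=k,interpolation=cv2.INTER_CUBIC)
    for p,r,hh in R[2:]:
        for z in {.006,.006+hh}:
            q=(pp(c,circ(*p,r,z))-[x0,y0]+.5)*k
            cv2.polylines(b,[q.astype(int)],True,(0,0,255) if z==.006 else (0,255,0),1)
    cv2.imwrite(f'pics/{cam}8.png',b)
E
```

```text
clock: 16.28
eef_pos: [0.3236, -0.1586, 0.2779]
tool_rot: [-0.139, 0.99, 0.001, -0.002]
ft_force: [1.8, -0.3, -0.1]
grip_width: 0.0601
grasp_force: 0.0
clock: 16.95
eef_pos: [0.2043, -0.3741, 0.2774]
tool_rot: [-0.136, 0.991, 0.003, -0.001]
ft_force: [0.1, 0.0, 0.6]
grip_width: 0.0599
grasp_force: 0.0
top [[0.4482, -0.1452], [0.4537, 0.179], [0.4555, -0.1486], [0.4625, 0.1862]]
scene [[0.4512, -0.1459], [0.4573, 0.1792], [0.4514, -0.1461], [0.4591, 0.1801]]
```

View pics/top8.png

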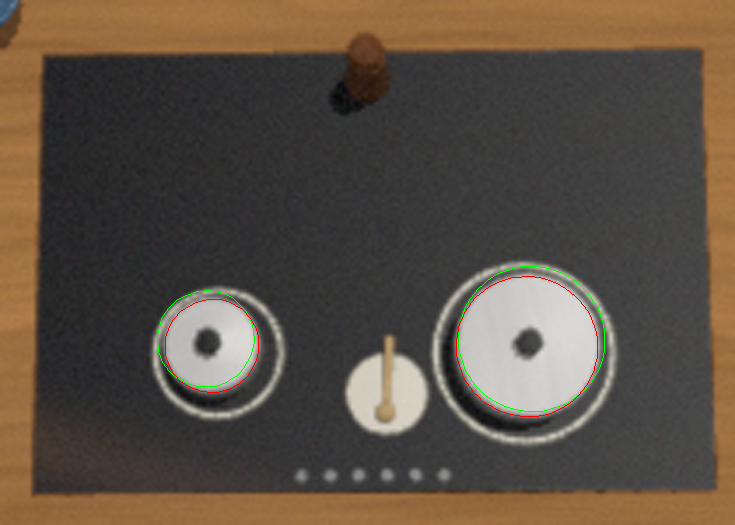

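View pics/scene8.png

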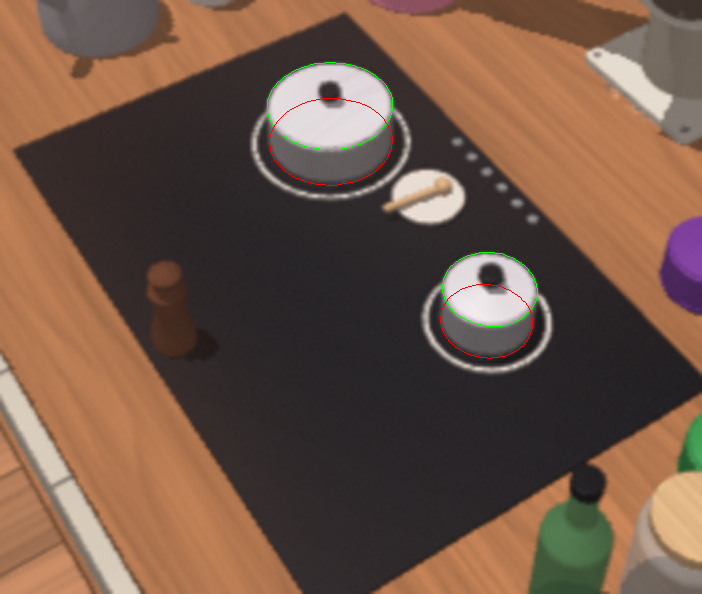

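In both views each pot stands centred inside its ring. The scene fit puts them within about 2 mm of the ring centres. The top fit is a few mm off because it snapped to the ring line, but the ring is visible all round each pot. The mill and the spoon rest have not moved. Handing in.

```bash
python3 -c "
from workcell import bot
print(bot.job_done())"
```

```text
the job is handed in; nothing more can be done
None
```

The job is handed in: the large pot and then the small pot were pushed onto their own rings, each about 2 mm or less from its ring's centre in the final scene-camera fit, with the arm clear of everything; the hand-in call returned no verdict.

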